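Load a scope lens barrel into the sprung V-block of a lens tester

TASK

Lift the loose lid off the grey storage case by its knob and lay it, knob up, in the middle of the green mat. Then take the lens barrel out of the case, lay it lengthwise and centred in the V-block on the yellow tester, gently and without slamming it, and press it down so that it bears firmly on both sides of the V at once and the sprung V-block sinks about 5 mm. Finish while still holding the barrel pressed down there, and leave the other things on the bench where they are.

Things in the scene. Friction and masses are not known exactly. Their poses are not given: they have to be found in the camera images.
- lid_knob (a point): Centre of the round black knob (26 mm across, 24 mm high, on a 14 mm tall stem) of the loose blue lid (about 200 g): plate 150 (its x) x 130 x 5 mm with a 134 x 114 x 4 mm plug under it. This point lies 35 mm above the plug's underside, 26 mm above the plate's top. z points up out of the lid. At the start the lid lies on the case, plug in its mouth, 4 mm play each side.
- case: Grey open storage case, fixed: 150 mm (its x) by 130 mm, 60 mm high, walls 4 mm, floor 6 mm. Origin at the centre of its underside. Inside, two black V saddles at x = -36 and +36 mm (14 mm long, about 40 mm wide, 31 mm high) carry the lens barrel along the case's x; 58 mm are free between them.
- lens_center (a point): Centre of the lens barrel, a dark steel cylinder 30 mm in diameter and 100 mm long (about 150 g), glass at both ends; x along it, either way round is fine. Starts under the lid in the case, along the case's x, centre 38 mm above the bench. Pushed down while clamped at its sides it tends to bear on one side of the V only; free to settle and pressed on its top, it bears on both.
- v_seat (a point): Centre of the lens barrel when seated in the V-block (sinks with it): x along the V, y to its left, z up; 107 mm above the bench. The V-block is a bright plate, 112 x 76 mm, its top 32 mm below this point, with two 90-degree V rests 20 mm long, 41 mm either side along x, 40 mm wide at the mouth, top about level with this point, 64 mm wide overall. 62 mm between the rests are free for fingers.
- carriage (a joint): How far the V-block has sunk on its upright spring slide: 0 = up (also under the barrel's own weight), growing downwards to the stop at 0.010 m. It starts to sink at about 2 N of push on the barrel and takes 1.5 N more per mm (about 9.5 N at 5 mm, 17 N at the stop); it springs back.
- tester: Yellow lens tester with a charcoal deck, fixed: 170 mm (its x) by 210 mm (its y), deck 55 mm high, display and keys on its +y side. Origin at the centre of its underside, below the V-block; the V runs along its x.
- mat: Green mat, fixed, 170 x 170 x 4 mm; origin at the centre of its underside.
- meter: Small yellow hand-held meter lying on the bench, 55 x 100 x 28 mm, to be left alone; origin at the centre of its underside.
- cleaner: White bottle with a blue cap, 40 mm across and 100 mm high, to be left alone; origin at the centre of its underside.
- cup: Blue cup, 70 mm across and 60 mm high, to be left alone; origin at the centre of its underside.
There are look-alikes about, which are no part of the job. What is shaped like the part that bears lid_knob but purple or turquoise is not meant.

How it is judged (in metres and radians):
On the way, in this order (a step that is already met when the one before it is completed fails the run):
1. the lid lies knob up on the mat, let go, with the lens barrel still in the case (horizontal distance between lid_knob and mat below 0.045 m and height (world z) of lid_knob below 0.045 m and angle between lid_knob's own z axis and vertical below 0.1 rad and contact force between the fingers and lid below 0.2 N and linear speed of lid below 0.02 m/s and horizontal distance between lens_center and case below 0.03 m and height (world z) of lens_center below 0.05 m), for 0.2 s.
2. the lens barrel lies seated in the V (x of lens_center in the frame of v_seat between -0.014 and 0.014 m and y of lens_center in the frame of v_seat between -0.003 and 0.003 m and z of lens_center in the frame of v_seat between -0.003 and 0.003 m and angle between the x axis of lens_center and the x axis of v_seat, either way round below 0.06 rad), for 0.2 s.
At the end, for the whole second after the job is handed in: Lid knob up and let go on the mat, knob within 45 mm of its centre. Barrel at rest, seated in the V (within 3 mm across and in height, 14 mm along, 0.06 rad), fingers pressing on it, over 1.5 N on each flank (left and right) of both V rests, V-block down by over 3 mm (all of step 2 and horizontal distance between lid_knob and mat below 0.045 m and height (world z) of lid_knob below 0.045 m and angle between lid_knob's own z axis and vertical below 0.1 rad and contact force between the fingers and lid below 0.2 N and linear speed of each of lid, lens below 0.02 m/s and value of joint carriage above 0.003 m and contact force between lens and carriage_c1 above 1.5 N and contact force between lens and carriage_c2 above 1.5 N and contact force between lens and carriage_c3 above 1.5 N and contact force between lens and carriage_c4 above 1.5 N and contact force between the fingers and lens above 3 N); the arm keeps its last pose, push and grip.
It fails at once if the lens barrel is slammed or forced into the V (more than 30 N on one of its four flanks) (contact force between lens and carriage_c1 above 30 N or contact force between lens and carriage_c2 above 30 N or contact force between lens and carriage_c3 above 30 N or contact force between lens and carriage_c4 above 30 N).
It fails at once if another thing on the bench is moved by more than 30 mm (distance of any of meter, cleaner, cup from where it was at the start of the episode above 0.03 m).
It also fails if it takes over 67 s, if anything falls off the work surface, if the arm or the gripper's body presses on something with over 40 N, if the wrist force passes 120 N, or if a joint passes its speed limit or range.

ROBOT

A 6-joint arm with a two-finger parallel gripper is mounted at the origin on the work surface. World frame = base frame: x ahead of the robot, y to its left, z up, the work surface at z = 0. Lengths are in mm, angles in rad, forces in N, time in s.
With the tool pointing down it reaches from about 350 to 975 mm from the base axis. Payload 7.1 kg.
Tool frame: the origin (TCP) lies midway between the tips of the shut fingers; the grasp point (between the pads) lies ctrl.grip_point_offset behind it (ctrl.grip_point_offset is the distance from the TCP to the grasp point, in mm); z points along the fingers, y is the line along which they close (so a half turn about z gives the same grasp; the last joint's range is limited). The gripper opens to 88 mm and grips with 3 to 60 N. Pads are 20 mm wide; open, the fingers measure 115 mm over their backs; the gripper's body (75 mm by 178 mm) begins 61 mm behind the grasp point.
Start: joints at [-1.202, 0.423, 1.63, -0, 1.089, -0.019], TCP at [236.361, -578.566, 222.675] pointing down, gripper open.
Joint ranges: [-3, 3], [-0.9, 2.11], [0.09, 2.58], [-1.31, 4.45], [0.11, 2.69], [-2.54, 2.54]. Speed limits (rad/s): [2.39, 2.39, 3.01, 3.14, 3.14, 3.14].

INTERFACE

Orientations are given as a rotation vector (axis times angle).
In Python, from workcell import ctrl, get_image, close_job, finder gives the robot as it stands.
- The arm moves only by the tool servo_tool, never from a script. Its argument "deltas" is a list of rows, each a list of 2 entries, a list of its own where there are three numbers: the shift along the tool's x, y, z in mm, then the turn, a rotation vector about the tool's x, y, z in rad. A call has 1 to 5 rows; each row is the pose to reach, as a shift and turn from the pose commanded when the call began, along the tool's axes at that moment; what a row does not reach only later rows make up. A row lasts 1/12 s, in which the tool goes at most 41.7 mm and 7.16 degrees, less where a joint would pass 70% of its speed; a pose out of reach is approached as far as the arm can. A call with a gripper value outside its range is refused whole. "grip" is the closure, from -1 (fully open) to 1 (shut), so that 0 is half open, set as the call begins (left out, the last holds). The fingers move at their own pace and stop on an object; the grip force is fixed at half the most. Time passes only in rows, so rows that repeat a pose let the fingers close. It gives the time, the measured TCP pose, the force, the opening and the grip force at its end, in the units of the state.
- ctrl.get_obs(): the state, without advancing time (a new reading comes with each control period).
- get_image(name): name is "scene" or "top" or "wrist"; returns a dict with "frame" (480x640x3 uint8, blue, green, red), "depth" (480x640 float32, mm along the optical axis (not along the pixel's ray), 0 where there is no reading), "K" (3x3 intrinsics, pixels), "pose" (4x4, takes a point from camera to world coordinates). Camera axes: x right, y down, z forward; pixel columns grow to the right and rows downward; lengths in mm; the calibration is good to about 2 mm. A picture is of the moment at which its call begins.
- close_job(): hands the job in; it is judged then, once.
Trained networks look in a picture, given as the dict that the camera call returned (one of the last four; its "shot" number tells which), for a name from the list of things; names that differ only in an ending like _2 or _b are one class to them, and where a whole thing is asked for, a point or a joint stands for the part that bears it (a point fixed in the world has none). Each returns a list of dicts, best first, with "score" (0 to 1); they miss things now and then, are a little off and sometimes report something else, mostly with a low value. They report only what shows in the picture. A call takes as long as a camera call. They do not tell look-alikes from the thing itself.
- finder.search_frame(query, picture): "rect" ([centre column, centre row, width, height] as shares, 0 to 1, of the picture: columns of its width, rows of its height, round what is visible of it).
- finder.silhouettes(query, picture): "mask" (480x640 bool, what is visible of it) and "rect" ([centre column, centre row, width, height] as shares, 0 to 1, of the picture: columns of its width, rows of its height, round what is visible of it).
The state is a dict: "t": time; "qpos": joint angles; "qvel": joint speeds; "joint_torque": joint torques, N m; "ee_pos": TCP position; "orientation": TCP orientation; "ft_force": force on the tool from outside, world axes, zero at the start; "moment": the same for the moment, N m; "width": finger opening in mm; "grasp_force": force on a finger pad.
Only numpy, scipy, OpenCV 4.12 (cv2) and the standard library are available. Lean on these libraries where they do the work, as an engineer would, in place of code of your own. Each camera call takes 0.05 s, during which the arm holds its last target. There are 200 camera calls.

## Working session

There is one attempt and no reset: what is moved stays moved. The work goes in short steps, Python scripts to look and compute and a tool call to move; the robot and the scene stay as the last step left them, time stands still between calls to the robot, and variables do not carry over. Pictures are saved under pics/ and viewed, at most 10 in all, crops included, and the job is handed in when it is done.

Besides the shell and the picture viewer there is one more tool, called after "Call:" as name(argument=value, ...), one argument or row to a line, values as JSON. servo_tool: Moves the arm, as the interface text tells. Its arguments: {"type":"object","properties":{"deltas":{"type":"array","items":{"type":"array"}},"grip":{"type":"number"}},"required":["deltas"]}

```bash
mkdir -p pics; ls
cat > h.py <<'E'
import numpy as np, cv2
from workcell import ctrl, get_image, close_job, finder
from scipy.spatial.transform import Rotation as R
def pts(p):
    d=p["depth"]; K=p["K"]; v,u=np.mgrid[0:480,0:640]
    c=np.stack([(u-K[0,2])*d/K[0,0],(v-K[1,2])*d/K[1,1],d],-1)
    w=c@p["pose"][:3,:3].T+p["pose"][:3,3]; w[d<=0]=np.nan
    return w
def loc(P,q,show=3):
    w=pts(P)
    for r in finder.silhouettes(q,P)[:show]:
        m=r["mask"]; 
        if m.sum()<10: continue
        x=w[m]; x=x[~np.isnan(x[:,0])]
        zt=np.percentile(x[:,2],95); t=x[x[:,2]>zt-6]
        rc=cv2.minAreaRect(t[:,:2].astype(np.float32))
        bgr=P["frame"][m].mean(0).astype(int)
        ctr=np.array(r["rect"][:2])*[640,480]
        print(q,round(r["score"],2),"px",ctr.round(),"n",m.sum(),"med",np.median(x,0).round(),"ztop",zt.round(),"rect",np.round(rc[0]),np.round(rc[1]),round(rc[2],1),"bgr",bgr)
def rel(target,rv=None):
    o=ctrl.get_obs(); T=R.from_rotvec(o["orientation"]); return T.inv().apply(np.array(target)-o["ee_pos"])
E
python3 - <<'E'
from h import *
o=ctrl.get_obs(); print(o, ctrl.grip_point_offset); print(R.from_rotvec(o["orientation"]).as_matrix().round(3))
P=get_image("top"); cv2.imwrite("pics/top.png",P["frame"])
print(P["pose"].round(2))
for q in ["lid_knob","case","tester","mat","carriage","meter","cleaner","cup"]: loc(P,q)
E
```

```text
pics
{'t': 0.0, 'qpos': array([-1.20199954e+00,  4.23830898e-01,  1.63063869e+00, -2.01769603e-05,
        1.08860896e+00, -1.90192987e-02]), 'qvel': array([ 2.60302700e-04, -1.11772146e-03,  6.34235467e-04, -1.02689605e-04,
       -3.53073552e-04, -5.68701536e-05]), 'joint_torque': array([-8.58648764e-04, -5.44626260e+01, -2.73669022e+01,  6.41865889e-02,
        2.27004674e-02, -1.13573321e-04]), 'ee_pos': array([ 236.17094635, -578.08762472,  221.9280634 ]), 'orientation': array([-3.08127941e+00, -6.05102770e-01,  4.33558786e-04]), 'ft_force': array([ 0.02800633,  0.42684836, -0.1894466 ]), 'moment': array([ 0.0142492 , -0.02529171,  0.00442589]), 'grasp_force': 0.0, 'width': 87.71787743159524} 18.700000000000003
[[ 0.926  0.378 -0.001]
 [ 0.378 -0.926  0.001]
 [ 0.    -0.001 -1.   ]]
[[ 2.00000e-02 -1.00000e+00  7.00000e-02  4.08280e+02]
 [-1.00000e+00 -2.00000e-02 -0.00000e+00  8.64600e+01]
 [ 1.00000e-02 -7.00000e-02 -1.00000e+00  1.18395e+03]
 [ 0.00000e+00  0.00000e+00  0.00000e+00  1.00000e+00]]
lid_knob 0.92 px [135. 281.] n 4401 med [406. 473.   9.] ztop 14.0 rect [406. 47
[... 597 characters left out ...]
 bgr [ 69 123  56]
carriage 0.68 px [354. 257.] n 2151 med [456.  17.  77.] ztop 104.0 rect [458.  17.] [ 64. 102.] 81.7 bgr [127 125 127]
meter 0.89 px [474. 139.] n 1348 med [ 714. -236.   28.] ztop 32.0 rect [ 717. -239.] [54. 99.] 16.7 bgr [ 47  95 100]
meter 0.66 px [263. 259.] n 100 med [469. 204.  34.] ztop 58.0 rect [452. 201.] [115.   1.] 9.1 bgr [34 33 33]
cleaner 0.74 px [264. 130.] n 419 med [719. 202.  67.] ztop 101.0 rect [727. 206.] [19. 18.] 1.1 bgr [85 77 74]
cleaner 0.56 px [360. 130.] n 923 med [732.   4.  24.] ztop 61.0 rect [722.   6.] [67. 68.] 22.1 bgr [74 59 45]
cup 0.74 px [360. 133.] n 903 med [731.   4.  24.] ztop 61.0 rect [722.   7.] [68. 66.] 34.1 bgr [73 59 44]
```

View pics/top.png

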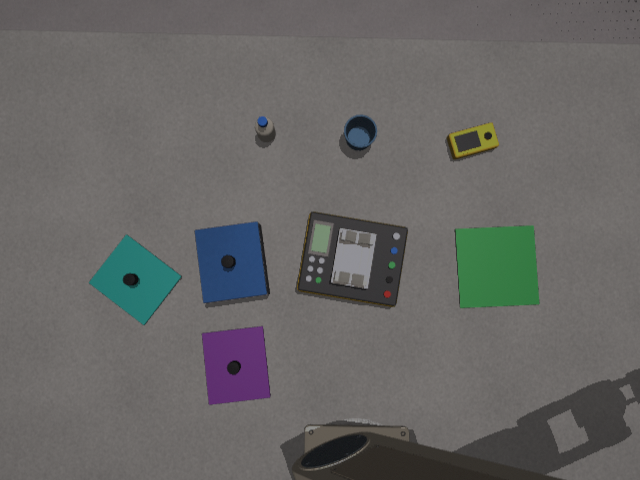

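The picture shows the blue lid on the case at px (232,262), its purple and turquoise look-alikes at (236,364) and (135,281), the V-block at (354,258) and the mat at (497,266). Next I'll refine the knob and V-block positions from depth.

Run:
```python
from h import *
P=get_image("top"); w=pts(P)
def sel(c,r,z0,z1):
    m=(np.hypot(w[...,0]-c[0],w[...,1]-c[1])<r)&(w[...,2]>z0)&(w[...,2]<z1); x=w[m]
    rc=cv2.minAreaRect(x[:,:2].astype(np.float32)); print(len(x),x.mean(0).round(1),np.round(rc[0],1),np.round(rc[1],1),round(rc[2],1)); return x
sel((445,265),40,85,110); sel((445,265),60,55,75); 
sel((458,17),70,90,125); sel((458,17),80,68,80); x=sel((455,19),150,45,62)
print(rel([445,265,160]))
```

```text
148 [444.8 264.7 102.2] [444.7 265.7] [25.1 24.3] 89.3
2599 [444.8 264.9  65.3] [444.8 265.4] [118.7 118.9] 64.3
594 [457.3  16.7  99.7] [457.5  16.5] [ 64.4 102.1] 81.6
1367 [456.9  17.8  75.3] [457.7  16.6] [ 76.3 112.1] 81.6
5749 [456.5  17.6  55.6] [457.6  16.9] [204.2 164.1] 81.7
[ 512.15429105 -701.96882511   62.70996669]
```

Call:
servo_tool(
  deltas=[
    [[120,-165,0],[0,0,0]],
    [[120,-165,0],[0,0,0]],
    [[120,-165,0],[0,0,0]],
    [[120,-165,0],[0,0,0]],
    [[120,-165,0],[0,0,0]],
  ],
  grip=-1,
)

```text
t: 0.92
ee_pos: [285.0, -378.2, 222.6]
orientation: [-3.082, -0.605, -0.0]
ft_force: [0.5, -0.0, 0.2]
width: 87.9
grasp_force: 0.0
```

Call:
servo_tool(
  deltas=[
    [[120,-165,0],[0,0,0]],
    [[120,-165,0],[0,0,0]],
    [[120,-165,0],[0,0,0]],
    [[120,-165,0],[0,0,0]],
    [[120,-165,0],[0,0,0]],
  ],
)

```text
t: 1.33
ee_pos: [333.7, -180.3, 222.9]
orientation: [3.082, 0.605, 0.001]
ft_force: [0.7, 0.4, -0.2]
width: 87.7
grasp_force: 0.0
```

Call:
servo_tool(
  deltas=[
    [[120,-165,0],[0,0,0]],
    [[120,-165,0],[0,0,0]],
    [[120,-165,0],[0,0,0]],
    [[120,-165,0],[0,0,0]],
    [[120,-165,0],[0,0,0]],
  ],
)

```text
t: 1.75
ee_pos: [382.7, 18.2, 223.2]
orientation: [3.082, 0.606, 0.002]
ft_force: [1.4, -0.6, 0.5]
width: 87.7
grasp_force: 0.0
```

Call:
servo_tool(
  deltas=[
    [[120,-165,0],[0,0,0]],
    [[120,-165,0],[0,0,0]],
    [[120,-165,0],[0,0,0]],
    [[120,-165,0],[0,0,0]],
    [[120,-165,0],[0,0,0]],
  ],
)

```text
t: 2.17
ee_pos: [431.4, 216.7, 223.0]
orientation: [-3.082, -0.607, -0.002]
ft_force: [0.9, -0.8, -0.8]
width: 87.7
grasp_force: 0.0
```

Call:
servo_tool(
  deltas=[
    [[0,0,0],[0,0,-0.12]],
    [[0,0,0],[0,0,-0.24]],
    [[0,0,0],[0,0,-0.36]],
    [[0,0,0],[0,0,-0.48]],
    [[0,0,0],[0,0,-0.6]],
  ],
)

```text
t: 2.58
ee_pos: [431.1, 214.2, 222.7]
orientation: [2.761, 1.498, 0.0]
ft_force: [-0.6, -0.5, 1.2]
width: 87.6
grasp_force: 0.0
```

Call:
servo_tool(
  deltas=[
    [[0,0,0],[0,0,-0.12]],
    [[0,0,0],[0,0,-0.24]],
    [[0,0,0],[0,0,-0.36]],
    [[0,0,0],[0,0,-0.48]],
    [[0,0,0],[0,0,-0.6]],
  ],
)

```text
t: 3.0
ee_pos: [431.2, 214.0, 222.8]
orientation: [2.196, 2.247, 0.0]
ft_force: [-0.5, 0.8, 0.0]
width: 87.8
grasp_force: 0.0
```

Call:
servo_tool(
  deltas=[
    [[0,0,0],[0,0,-0.12]],
    [[0,0,0],[0,0,-0.24]],
    [[0,0,0],[0,0,-0.36]],
    [[0,0,0],[0,0,-0.48]],
    [[0,0,0],[0,0,-0.6]],
  ],
)

```text
t: 3.42
ee_pos: [431.2, 214.0, 222.8]
orientation: [1.434, 2.795, 0.0]
ft_force: [-0.4, 0.2, -0.6]
width: 87.7
grasp_force: 0.0
```

Call:
servo_tool(
  deltas=[
    [[0,0,0],[0,0,-0.12]],
    [[0,0,0],[0,0,-0.24]],
    [[0,0,0],[0,0,-0.36]],
    [[0,0,0],[0,0,-0.48]],
    [[0,0,0],[0,0,-0.6]],
  ],
)

```text
t: 3.83
ee_pos: [431.2, 214.0, 222.8]
orientation: [0.544, 3.094, 0.0]
ft_force: [0.2, -0.1, -0.4]
width: 87.7
grasp_force: 0.0
```

Call:
servo_tool(
  deltas=[
    [[0,0,0],[0,0,-0.12]],
    [[0,0,0],[0,0,-0.24]],
    [[0,0,0],[0,0,-0.36]],
    [[0,0,0],[0,0,-0.511]],
    [[0,0,0],[0,0,-0.511]],
  ],
)

```text
t: 4.25
ee_pos: [431.2, 214.0, 222.8]
orientation: [-0.257, 3.131, 0.0]
ft_force: [0.5, -1.1, 0.1]
width: 87.7
grasp_force: 0.0
```

Run:
```python
from h import *
o=ctrl.get_obs(); M=R.from_rotvec(o["orientation"]).as_matrix(); print(o["t"],o["ee_pos"],np.degrees(np.arctan2(M[1,0],M[0,0])),o["qpos"].round(2)); print(rel([445,265.3,91-18.7]))
```

```text
4.25 [431.1886568  213.95680703 222.82477276] -170.61785013620064 [ 0.44  0.21  1.94 -0.    0.99 -1.3 ]
[-21.95170447  48.39628107 150.53407099]
```

Call:
servo_tool(
  deltas=[
    [[-11,24,5],[0,0,0]],
    [[-22,48.5,30],[0,0,0]],
    [[-22,48.5,60],[0,0,0]],
    [[-22,48.5,85],[0,0,0]],
    [[-22,48.5,100],[0,0,0]],
  ],
)

```text
t: 4.67
ee_pos: [444.2, 265.1, 120.3]
orientation: [0.248, -3.129, 0.002]
ft_force: [-0.1, 0.7, -0.2]
width: 88.3
grasp_force: 0.0
```

Call:
servo_tool(
  deltas=[
    [[0,0,15],[0,0,0]],
    [[0,0,30],[0,0,0]],
    [[0,0,42],[0,0,0]],
    [[0,0,50.5],[0,0,0]],
    [[0,0,50.5],[0,0,0]],
  ],
)

```text
t: 5.08
ee_pos: [444.4, 264.8, 70.7]
orientation: [0.247, -3.13, 0.002]
ft_force: [-0.7, -0.3, -0.2]
width: 88.2
grasp_force: 0.0
```

Call:
servo_tool(
  deltas=[
    [[0,0,0],[0,0,0]],
    [[0,0,0],[0,0,0]],
    [[0,0,0],[0,0,0]],
    [[0,0,0],[0,0,0]],
    [[0,0,0],[0,0,0]],
  ],
  grip=1,
)

```text
t: 5.5
ee_pos: [445.6, 265.5, 72.8]
orientation: [-0.247, 3.131, 0.001]
ft_force: [0.2, -0.6, 0.5]
width: 58.1
grasp_force: 0.0
```

Call:
servo_tool(
  deltas=[
    [[0,0,0],[0,0,0]],
    [[0,0,0],[0,0,0]],
    [[0,0,0],[0,0,0]],
    [[0,0,0],[0,0,0]],
    [[0,0,0],[0,0,0]],
  ],
)

```text
t: 5.92
ee_pos: [445.3, 265.3, 72.2]
orientation: [-0.247, 3.132, 0.0]
ft_force: [-0.1, 0.2, 0.8]
width: 25.2
grasp_force: 30.0
```

Call:
servo_tool(
  deltas=[
    [[0,0,-5],[0,0,0]],
    [[0,0,-20],[0,0,0]],
    [[0,0,-45],[0,0,0]],
    [[0,0,-75],[0,0,0]],
    [[0,0,-100],[0,0,0]],
  ],
)

```text
t: 6.33
ee_pos: [445.0, 265.1, 173.6]
orientation: [0.247, -3.131, 0.0]
ft_force: [1.0, 0.2, -1.9]
width: 25.5
grasp_force: 30.0
```

Call:
servo_tool(
  deltas=[
    [[0,0,-13],[0,0,0]],
    [[0,0,-20],[0,0,0]],
    [[1.5,-10,-20],[0,0,0]],
    [[4,-26,-20],[0,0,0]],
    [[8,-52,-20],[0,0,0]],
  ],
)

```text
t: 6.75
ee_pos: [444.8, 212.4, 191.2]
orientation: [0.25, -3.13, 0.0]
ft_force: [0.1, -0.5, -2.1]
width: 25.2
grasp_force: 30.0
```

Lid is carried (about 2 N). Remaining (75.7, -502).

Call:
servo_tool(
  deltas=[
    [[4.5,-30,0],[0,0,0]],
    [[9,-60,0],[0,0,0]],
    [[13.5,-90,0],[0,0,0]],
    [[18,-120,0],[0,0,0]],
    [[22.5,-150,0],[0,0,0]],
  ],
)

```text
t: 7.17
ee_pos: [445.2, 59.0, 190.8]
orientation: [0.247, -3.129, 0.0]
ft_force: [2.0, -0.1, -0.8]
width: 25.6
grasp_force: 30.0
```

Call:
servo_tool(
  deltas=[
    [[4.5,-30,0],[0,0,0]],
    [[9,-60,0],[0,0,0]],
    [[13.5,-90,0],[0,0,0]],
    [[18,-120,0],[0,0,0]],
    [[22.5,-150,0],[0,0,0]],
  ],
)

```text
t: 7.58
ee_pos: [446.3, -92.4, 190.8]
orientation: [0.246, -3.129, -0.001]
ft_force: [1.0, -0.1, -2.2]
width: 25.2
grasp_force: 30.0
```

Call:
servo_tool(
  deltas=[
    [[4.5,-30,0],[0,0,0]],
    [[9,-60,0],[0,0,0]],
    [[13.5,-90,0],[0,0,0]],
    [[18,-120,0],[0,0,0]],
    [[22.5,-145,0],[0,0,0]],
  ],
)

```text
t: 8.0
ee_pos: [446.9, -239.3, 190.7]
orientation: [0.245, -3.13, -0.002]
ft_force: [-0.6, 0.1, -0.7]
width: 25.7
grasp_force: 30.0
```

Call:
servo_tool(
  deltas=[
    [[4,-25,0],[0,0,0]],
    [[7,-44,0],[0,0,0]],
    [[8,-55,5],[0,0,0]],
    [[8,-57,20],[0,0,0]],
    [[8,-57,40],[0,0,0]],
  ],
)

```text
t: 8.42
ee_pos: [449.4, -296.1, 151.5]
orientation: [-0.244, 3.131, -0.001]
ft_force: [0.6, 0.3, -1.5]
width: 25.4
grasp_force: 30.0
```

Run:
```python
from h import *
print(rel([449,-295.5,20.3]),ctrl.get_obs()["qpos"].round(2))
```

```text
[  0.39569692   0.73313689 131.19095299] [-0.6   0.39  1.88 -0.    0.87 -2.33]
```

Call:
servo_tool(
  deltas=[
    [[0,0.5,25],[0,0,0]],
    [[0,0.5,50],[0,0,0]],
    [[0,0.5,75],[0,0,0]],
    [[0,0.5,95],[0,0,0]],
    [[0,0.5,110],[0,0,0]],
  ],
)

```text
t: 8.83
ee_pos: [447.3, -293.0, 39.0]
orientation: [0.247, -3.128, -0.005]
ft_force: [-0.6, -0.3, -1.2]
width: 25.5
grasp_force: 30.0
```

Call:
servo_tool(
  deltas=[
    [[0,0,8],[0,0,0]],
    [[0,0,13],[0,0,0]],
    [[0,0,17],[0,0,0]],
    [[0,0,19.5],[0,0,0]],
    [[0,0,20.5],[0,0,0]],
  ],
)

```text
t: 9.25
ee_pos: [449.7, -294.6, 21.9]
orientation: [-0.247, 3.131, -0.001]
ft_force: [0.2, 1.0, -1.8]
width: 25.5
grasp_force: 30.0
```

Call:
servo_tool(
  deltas=[
    [[0,0,0.5],[0,0,0]],
    [[0,0,0.5],[0,0,0]],
  ],
)

```text
t: 9.42
ee_pos: [449.8, -294.7, 21.7]
orientation: [-0.247, 3.131, -0.001]
ft_force: [-0.7, 1.1, -1.4]
width: 25.6
grasp_force: 30.0
```

Call:
servo_tool(
  deltas=[
    [[0,0,0.7],[0,0,0]],
    [[0,0,1.3],[0,0,0]],
    [[0,0,1.3],[0,0,0]],
  ],
)

```text
t: 9.67
ee_pos: [449.7, -294.7, 20.2]
orientation: [-0.247, 3.131, -0.001]
ft_force: [0.2, -0.7, 0.7]
width: 24.9
grasp_force: 30.0
```

Call:
servo_tool(
  deltas=[
    [[0,0,0],[0,0,0]],
    [[0,0,0],[0,0,0]],
    [[0,0,0],[0,0,0]],
    [[0,0,0],[0,0,0]],
    [[0,0,0],[0,0,0]],
  ],
  grip=-1,
)

```text
t: 10.08
ee_pos: [449.5, -294.5, 19.9]
orientation: [-0.247, 3.132, -0.0]
ft_force: [-0.2, 0.1, 0.5]
width: 55.0
grasp_force: 0.0
```

Call:
servo_tool(
  deltas=[
    [[0,0,0],[0,0,0]],
    [[0,0,0],[0,0,0]],
    [[0,0,-15],[0,0,0]],
    [[0,0,-40],[0,0,0]],
    [[0,0,-75],[0,0,0]],
  ],
)

```text
t: 10.5
ee_pos: [447.8, -293.4, 93.6]
orientation: [0.246, -3.128, -0.005]
ft_force: [0.2, -1.6, -0.0]
width: 86.7
grasp_force: 0.0
```

Call:
servo_tool(
  deltas=[
    [[0,0,-35],[0,0,0]],
    [[0,0,-70],[0,0,0]],
    [[0,0,-105],[0,0,0]],
    [[0,10,-130],[0,0,0]],
    [[0,45,-130],[0,0,0]],
  ],
)

```text
t: 10.92
ee_pos: [446.3, -254.2, 230.7]
orientation: [-0.242, 3.123, -0.012]
ft_force: [1.3, 0.4, -0.7]
width: 88.0
grasp_force: 0.0
```

Run:
```python
from h import *
P=get_image("top"); cv2.imwrite("pics/top2.png",P["frame"]); w=pts(P)
m=(w[...,2]>25)&(w[...,2]<80)&(np.hypot(w[...,0]-449,w[...,1]+295)<40); print(m.sum(), np.nanmean(w[m],0))
m=(w[...,2]>44)&(w[...,2]<56)&(np.hypot(w[...,0]-445,w[...,1]-265)<58); rc=cv2.minAreaRect(w[m][:,:2].astype(np.float32)); print(m.sum(),rc, np.percentile(w[m][:,2],95))
print(ctrl.get_obs()["ee_pos"],rel([445,265.3,150]))
```

```text
0 [nan nan nan]
629 ((447.8448181152344, 265.1900329589844), (100.30838775634766, 29.64963150024414), 9.087997436523438) 54.827266445189935
[ 442.13840058 -246.49279296  227.4143713 ] [-81.83497697 505.20598932  77.47890978]<stdin>:3: RuntimeWarning: Mean of empty slice
```

View pics/top2.png

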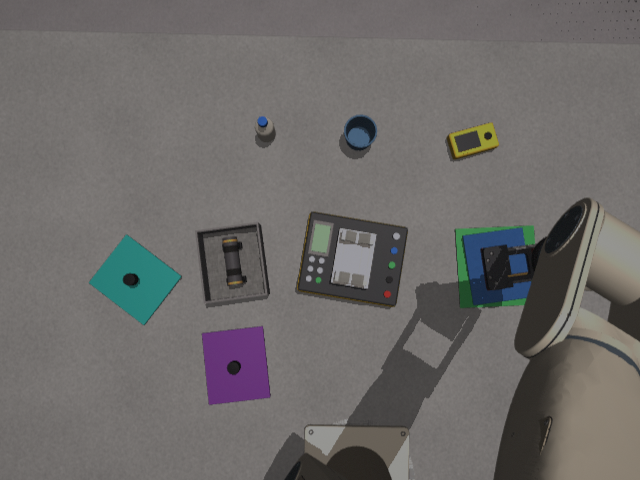

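The barrel shows in the open case at px (233,262), along the case's x. The blue lid lies on the mat at (500,266), with the gripper still above it.

Call:
servo_tool(
  deltas=[
    [[-7,40,0],[0,0,0]],
    [[-14,80,0],[0,0,0]],
    [[-21,120,0],[0,0,0]],
    [[-27,160,0],[0,0,0]],
    [[-34,200,0],[0,0,0]],
  ],
  grip=-0.36,
)

```text
t: 11.38
ee_pos: [443.8, -45.5, 224.7]
orientation: [0.246, -3.131, -0.0]
ft_force: [0.1, 0.0, -0.9]
width: 60.4
grasp_force: 0.0
```

Call:
servo_tool(
  deltas=[
    [[-7,40,0],[0,0,0]],
    [[-14,80,0],[0,0,0]],
    [[-21,120,0],[0,0,0]],
    [[-27,160,0],[0,0,0]],
    [[-34,200,0],[0,0,0]],
  ],
)

```text
t: 11.8
ee_pos: [446.0, 157.6, 224.7]
orientation: [0.247, -3.131, 0.0]
ft_force: [0.8, -1.3, -0.1]
width: 59.8
grasp_force: 0.0
```

Call:
servo_tool(
  deltas=[
    [[-6,35,0],[0,0,0]],
    [[-11,65,0],[0,0,0]],
    [[-15,90,15],[0,0,0]],
    [[-17,108,40],[0,0,0]],
    [[-17,108,75],[0,0,0]],
  ],
)

```text
t: 12.22
ee_pos: [448.5, 269.2, 151.0]
orientation: [-0.251, 3.126, 0.005]
ft_force: [-1.0, -0.7, -0.6]
width: 59.7
grasp_force: 0.0
```

Call:
servo_tool(
  deltas=[
    [[0,0,0],[0,0,0]],
    [[0,0,0],[0,0,0]],
    [[0,0,0],[0,0,0]],
  ],
)

```text
t: 12.47
ee_pos: [447.1, 264.8, 150.7]
orientation: [-0.246, 3.132, -0.0]
ft_force: [-0.9, -0.1, 1.1]
width: 59.7
grasp_force: 0.0
```

Run:
```python
from h import *
P=get_image("top"); w=pts(P); print(ctrl.get_obs()["ee_pos"],rel([447.5,265.2,19.3]))
m=(w[...,2]>20)&(w[...,2]<80)&(np.hypot(w[...,0]-449,w[...,1]+295)<40); print(m.sum(), np.nanmean(w[m],0))
P=get_image("wrist"); cv2.imwrite("pics/wr.png",P["frame"]); w=pts(P)
m=(w[...,2]>44)&(w[...,2]<56)&(np.hypot(w[...,0]-445,w[...,1]-265)<58); 
if m.sum()>20:
  rc=cv2.minAreaRect(w[m][:,:2].astype(np.float32)); print(m.sum(),rc, np.percentile(w[m][:,2],95))
```

```text
[447.68649275 264.92284064 151.38147437] [  0.36033555   0.22811115 132.08120833]
161 [ 449.12125965 -291.708192     47.76035734]
5728 ((447.2239990234375, 265.2769470214844), (100.87499237060547, 28.238239288330078), 9.184028625488281) 52.713507158125985
```

View pics/wr.png

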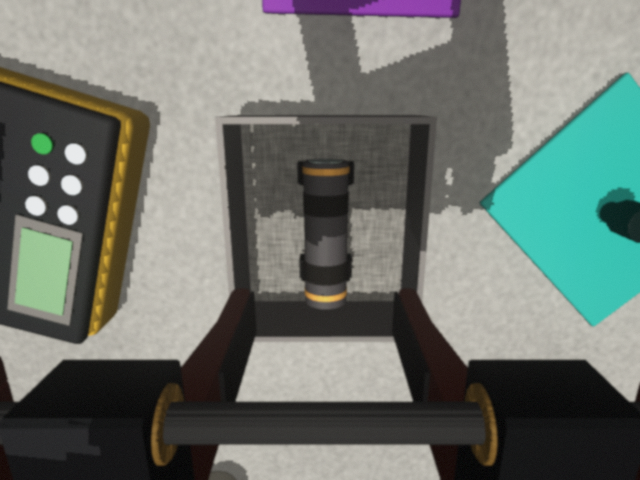

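The wrist view shows the barrel at px (327,233), upright between the fingers and in line with the tool, inside the case. Now I'll descend and grasp it.

Call:
servo_tool(
  deltas=[
    [[0,0,20],[0,0,0]],
    [[0,0,45],[0,0,0]],
    [[0,0,70],[0,0,0]],
    [[0,0,90],[0,0,0]],
    [[0,0,105],[0,0,0]],
  ],
)

```text
t: 12.98
ee_pos: [447.6, 264.8, 45.0]
orientation: [-0.245, 3.131, 0.001]
ft_force: [-0.9, 0.0, -0.7]
width: 59.5
grasp_force: 0.0
```

Call:
servo_tool(
  deltas=[
    [[0,0,10],[0,0,0]],
    [[0,0,18],[0,0,0]],
    [[0,0,24],[0,0,0]],
    [[0,0,26],[0,0,0]],
    [[0,0,26],[0,0,0]],
  ],
)

```text
t: 13.4
ee_pos: [447.2, 265.1, 19.2]
orientation: [-0.246, 3.131, 0.0]
ft_force: [0.2, -0.7, -0.6]
width: 59.9
grasp_force: 0.0
```

Call:
servo_tool(
  deltas=[
    [[0,0,0],[0,0,0]],
    [[0,0,0],[0,0,0]],
    [[0,0,0],[0,0,0]],
    [[0,0,0],[0,0,0]],
    [[0,0,0],[0,0,0]],
  ],
  grip=1,
)

```text
t: 13.82
ee_pos: [447.1, 265.6, 19.3]
orientation: [-0.246, 3.131, 0.001]
ft_force: [-8.6, 19.7, 7.2]
width: 29.9
grasp_force: 10.5
```

Call:
servo_tool(
  deltas=[
    [[0,0,0],[0,0,0]],
    [[0,0,0],[0,0,0]],
    [[0,0,0],[0,0,0]],
  ],
)

```text
t: 14.07
ee_pos: [447.0, 265.8, 19.3]
orientation: [-0.246, 3.131, 0.002]
ft_force: [-2.1, 4.5, 3.1]
width: 29.4
grasp_force: 30.0
```

Call:
servo_tool(
  deltas=[
    [[0,0,-8],[0,0,0]],
    [[0,0,-25],[0,0,0]],
    [[0,0,-50],[0,0,0]],
    [[0,0,-80],[0,0,0]],
    [[0,0,-110],[0,0,0]],
  ],
)

```text
t: 14.48
ee_pos: [446.0, 264.3, 129.8]
orientation: [0.247, -3.13, 0.002]
ft_force: [0.6, 0.1, -1.7]
width: 29.4
grasp_force: 30.0
```

Call:
servo_tool(
  deltas=[
    [[0,0,-22],[0,0,0]],
    [[1,-8,-35],[0,0,0]],
    [[3,-25,-40],[0,0,0]],
    [[6,-50,-40],[0,0,0]],
    [[9,-80,-40],[0,0,0]],
  ],
)

```text
t: 14.9
ee_pos: [450.4, 184.3, 169.8]
orientation: [-0.25, 3.13, 0.0]
ft_force: [-0.0, 0.6, -1.9]
width: 29.5
grasp_force: 30.0
```

Call:
servo_tool(
  deltas=[
    [[3.5,-30,0],[0,0,0]],
    [[7,-60,0],[0,0,0]],
    [[11,-90,0],[0,0,0]],
    [[14,-120,0],[0,0,0]],
    [[17.5,-145,0],[0,0,0]],
  ],
)

```text
t: 15.32
ee_pos: [455.3, 36.7, 169.1]
orientation: [0.246, -3.132, 0.001]
ft_force: [-0.3, 0.1, -2.1]
width: 29.5
grasp_force: 30.0
```

Call:
servo_tool(
  deltas=[
    [[1,-12,0],[0,0,0.08]],
    [[2,-20,0],[0,0,0.16]],
    [[2,-22,0],[0,0,0.24]],
    [[2,-22,0],[0,0,0.304]],
    [[2,-22,0],[0,0,0.304]],
  ],
)

```text
t: 15.73
ee_pos: [456.9, 16.1, 169.0]
orientation: [-0.235, -3.132, 0.0]
ft_force: [0.3, -0.6, -1.6]
width: 29.3
grasp_force: 30.0
```

Call:
servo_tool(
  deltas=[
    [[0,0,0],[0,0,0]],
    [[0,0,0],[0,0,0]],
    [[0,0,0],[0,0,0]],
  ],
)

```text
t: 15.98
ee_pos: [457.2, 16.7, 168.9]
orientation: [-0.228, -3.133, 0.0]
ft_force: [-0.5, -0.0, -2.8]
width: 29.2
grasp_force: 30.0
```

Run:
```python
from h import *
P=get_image("wrist"); cv2.imwrite("pics/wr2.png",P["frame"]); w=pts(P)
o=ctrl.get_obs();M=R.from_rotvec(o["orientation"]).as_matrix(); print(o["ee_pos"],np.degrees(np.arctan2(M[1,0],M[0,0])),rel([457.7,16.6,107-18.7]),o["ft_force"])
def rc(m): 
  x=w[m]; r=cv2.minAreaRect(x[:,:2].astype(np.float32)); print(m.sum(),r,np.median(x[:,2])) if len(x)>20 else None
D=np.hypot(w[...,0]-457.7,w[...,1]-16.6)
rc((w[...,2]>185)&(w[...,2]<200)&(D<54)); rc((w[...,2]>85)&(w[...,2]<125)&(D<75)); rc((w[...,2]>69)&(w[...,2]<80)&(D<75))
```

```text
[457.2479897   16.74836966 168.91190022] 171.6682261867694 [-4.78051157e-01 -7.64431987e-02  8.06118503e+01] [-0.70396792  0.03110361 -1.40450644]
9606 ((457.5373840332031, 16.372257232666016), (48.74477767944336, 101.20793151855469), 81.96283721923828) 196.8351473012527
3790 ((416.5416259765625, 22.073699951171875), (64.20977020263672, 20.514657974243164), 81.86336517333984) 99.61839900179469
4339 ((446.0426025390625, 17.64373016357422), (76.29753875732422, 90.10138702392578), 81.67279052734375) 74.02945203383422
```

View pics/wr2.png

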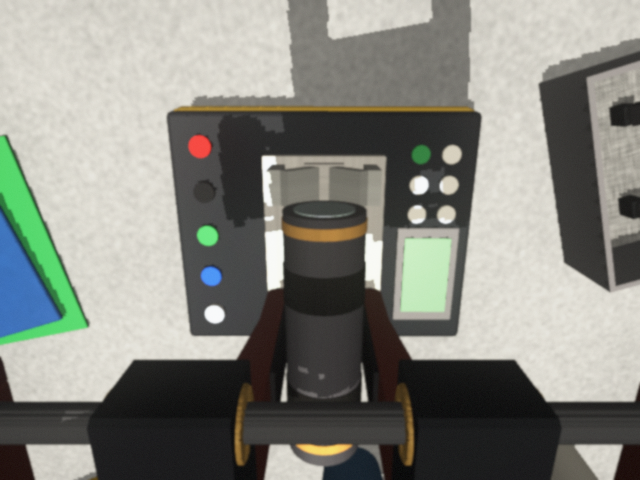

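The wrist view shows the barrel, px (325,310), held above and in line with the V rests at (325,180). Depth confirms the centring to within 1 mm, so I'll lower it slowly.

Call:
servo_tool(
  deltas=[
    [[0,0,12],[0,0,0]],
    [[-0.3,0,30],[0,0,0]],
    [[-0.3,0,45],[0,0,0]],
    [[-0.3,0,56],[0,0,0]],
    [[-0.3,0,64],[0,0,0]],
  ],
)

```text
t: 16.45
ee_pos: [457.2, 16.7, 103.9]
orientation: [-0.229, -3.132, 0.0]
ft_force: [0.6, 0.1, -2.7]
width: 29.4
grasp_force: 30.0
```

Call:
servo_tool(
  deltas=[
    [[0,0,4],[0,0,0]],
    [[0,0,8],[0,0,0]],
    [[0,0,11],[0,0,0]],
    [[0,0,13],[0,0,0]],
    [[0,0,14],[0,0,0]],
  ],
)

```text
t: 16.87
ee_pos: [457.9, 16.6, 91.0]
orientation: [0.23, 3.133, 0.0]
ft_force: [-1.2, -0.0, -1.6]
width: 29.1
grasp_force: 30.0
```

Call:
servo_tool(
  deltas=[
    [[0,0,0.5],[0,0,0]],
    [[0,0,1],[0,0,0]],
    [[0,0,1.4],[0,0,0]],
    [[0,0,1.4],[0,0,0]],
  ],
)

```text
t: 17.2
ee_pos: [457.8, 16.6, 89.6]
orientation: [0.23, 3.133, 0.0]
ft_force: [0.1, -0.2, -1.6]
width: 29.3
grasp_force: 30.0
```

Call:
servo_tool(
  deltas=[
    [[0,0,0.4],[0,0,0]],
    [[0,0,0.8],[0,0,0]],
    [[0,0,0.8],[0,0,0]],
    [[0,0,0.8],[0,0,0]],
  ],
)

```text
t: 17.53
ee_pos: [457.6, 16.5, 88.7]
orientation: [-0.23, -3.133, -0.0]
ft_force: [0.7, -0.2, -1.9]
width: 29.4
grasp_force: 30.0
```

Call:
servo_tool(
  deltas=[
    [[0,0,0.3],[0,0,0]],
    [[0,0,0.6],[0,0,0]],
    [[0,0,0.6],[0,0,0]],
    [[0,0,0.6],[0,0,0]],
  ],
)

```text
t: 17.87
ee_pos: [457.7, 16.6, 88.2]
orientation: [0.23, 3.133, 0.0]
ft_force: [-0.9, -0.1, 2.3]
width: 29.5
grasp_force: 30.0
```

Call:
servo_tool(
  deltas=[
    [[0,0,0],[0,0,0]],
    [[0,0,0],[0,0,0]],
    [[0,0,0],[0,0,0]],
    [[0,0,0],[0,0,0]],
    [[0,0,0],[0,0,0]],
  ],
  grip=-0.36,
)

```text
t: 18.28
ee_pos: [457.7, 16.6, 88.1]
orientation: [0.23, 3.133, -0.0]
ft_force: [-0.5, 0.3, 0.6]
width: 58.6
grasp_force: 0.0
```

Call:
servo_tool(
  deltas=[
    [[0,0,-5],[0,0,0]],
    [[0,0,-20],[0,0,0]],
    [[0,0,-40],[0,0,0]],
    [[0,0,-55],[0,0,0]],
    [[0,0,-60],[0,0,0]],
  ],
)

```text
t: 18.7
ee_pos: [458.9, 16.6, 150.2]
orientation: [0.23, 3.13, 0.0]
ft_force: [1.5, 0.2, 0.3]
width: 59.6
grasp_force: 0.0
```

Call:
servo_tool(
  deltas=[
    [[0,0,0],[0,0,0]],
    [[0,0,0],[0,0,0]],
    [[0,0,0],[0,0,0]],
    [[0,0,0],[0,0,0]],
    [[0,0,0],[0,0,0]],
  ],
  grip=1,
)

```text
t: 19.12
ee_pos: [457.1, 16.6, 147.3]
orientation: [-0.23, -3.131, 0.0]
ft_force: [0.1, 0.3, 0.5]
width: 30.3
grasp_force: 0.0
```

Call:
servo_tool(
  deltas=[
    [[0,0,0],[0,0,0]],
    [[0,0,0],[0,0,0]],
    [[0,0,0],[0,0,0]],
    [[0,0,0],[0,0,0]],
    [[0,0,0],[0,0,0]],
  ],
)

```text
t: 19.53
ee_pos: [457.6, 16.6, 148.0]
orientation: [-0.23, -3.133, 0.0]
ft_force: [0.3, -0.0, -0.2]
width: 0.6
grasp_force: 0.0
```

Run:
```python
from h import *
P=get_image("wrist"); cv2.imwrite("pics/wr3.png",P["frame"]); w=pts(P)
o=ctrl.get_obs(); print(o["ee_pos"],rel([457.7,16.6,122]),o["ft_force"])
a=np.radians(-8.35); d=w[...,:2]-[457.7,16.6]; u=d[...,0]*np.cos(a)+d[...,1]*np.sin(a); v=-d[...,0]*np.sin(a)+d[...,1]*np.cos(a)
for u0 in range(-55,55,10):
  m=(abs(u-u0)<5)&(abs(v)<14)&(w[...,2]>100)&(w[...,2]<128)
  if m.sum()>30:
    x=v[m];z=w[...,2][m]; t=z>np.percentile(z,98)-2.5; print(u0,m.sum(),"ztop",np.percentile(z,98).round(1),"v",x[t].mean().round(1),x[t].min().round(1),x[t].max().round(1))
```

```text
[457.65616197  16.56781456 148.07417997] [-0.03889224  0.03823808 26.07417965] [-0.57773838 -0.08515791 -0.38401865]
-55 80 ztop 116.4 v -2.9 -6.8 4.4
-45 1489 ztop 122.0 v -0.7 -9.1 8.5
-35 1166 ztop 121.8 v -0.4 -9.3 7.8
-25 1134 ztop 122.2 v -0.6 -9.0 7.3
-15 1052 ztop 121.9 v -0.6 -9.5 8.4
-5 995 ztop 121.7 v -0.6 -9.8 8.0
5 389 ztop 121.6 v -0.4 -8.8 7.6
15 136 ztop 121.9 v -0.6 -0.9 -0.4
25 44 ztop 122.3 v -0.6 -0.9 -0.4
35 32 ztop 122.1 v -0.6 -0.9 -0.4
45 34 ztop 122.2 v -0.6 -0.9 -0.4
```

View pics/wr3.png

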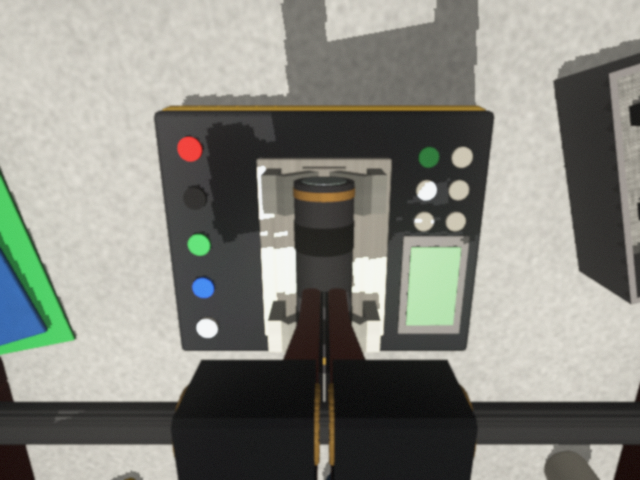

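The barrel, px (325,235), sits level in both rests with its top at 122 mm, and the fingers are shut above it. Now I'll press gently on its top.

Call:
servo_tool(
  deltas=[
    [[0,-0.4,8],[0,0,0]],
    [[0,-0.4,15],[0,0,0]],
    [[0,-0.4,20],[0,0,0]],
    [[0,-0.4,23],[0,0,0]],
    [[0,-0.4,24.5],[0,0,0]],
  ],
)

```text
t: 20.0
ee_pos: [457.1, 16.1, 122.7]
orientation: [-0.23, -3.132, 0.0]
ft_force: [0.0, -0.2, 0.4]
width: 0.5
grasp_force: 0.0
```

Call:
servo_tool(
  deltas=[
    [[0,0,0.7],[0,0,0]],
    [[0,0,1.4],[0,0,0]],
    [[0,0,2.1],[0,0,0]],
    [[0,0,2.8],[0,0,0]],
    [[0,0,2.8],[0,0,0]],
  ],
)

```text
t: 20.42
ee_pos: [457.4, 16.2, 120.9]
orientation: [-0.23, -3.133, -0.0]
ft_force: [-1.6, -0.6, 3.1]
width: 0.5
grasp_force: 1.9
```

Call:
servo_tool(
  deltas=[
    [[0,0,0.6],[0,0,0]],
    [[0,0,1.2],[0,0,0]],
    [[0,0,1.8],[0,0,0]],
    [[0,0,2],[0,0,0]],
    [[0,0,2],[0,0,0]],
  ],
)

```text
t: 20.83
ee_pos: [457.4, 16.2, 118.9]
orientation: [-0.23, -3.133, 0.0]
ft_force: [-3.5, -0.1, 7.1]
width: 0.4
grasp_force: 3.4
```

Call:
servo_tool(
  deltas=[
    [[0.2,0,0.6],[0,0,0]],
    [[0.4,0,1.2],[0,0,0]],
    [[0.4,0,1.9],[0,0,0]],
    [[0.4,0,1.9],[0,0,0]],
    [[0.4,0,1.9],[0,0,0]],
  ],
)

```text
t: 21.25
ee_pos: [457.4, 16.2, 117.3]
orientation: [0.23, 3.133, 0.0]
ft_force: [-4.0, -1.1, 9.1]
width: 0.5
grasp_force: 4.5
```

Run:
```python
from h import *
for i in range(2):
  P=get_image("wrist"); o=ctrl.get_obs(); print(o["ee_pos"],o["ft_force"],o["moment"].round(2))
w=pts(P)
a=np.radians(-8.35); d=w[...,:2]-[457.7,16.6]; u=d[...,0]*np.cos(a)+d[...,1]*np.sin(a); v=-d[...,0]*np.sin(a)+d[...,1]*np.cos(a)
for u0 in (-45,-35,-25,-15,-5):
  m=(abs(u-u0)<5)&(abs(v)<14)&(w[...,2]>100)&(w[...,2]<128); z=w[...,2][m]; x=v[m]; zt=np.percentile(z,98); t=z>zt-2.5; print(u0,zt.round(1),x[t].mean().round(1))
m=(abs(v)>16)&(abs(v)<36)&(abs(u)<30)&(w[...,2]>62)&(w[...,2]<80); print("plate",np.median(w[...,2][m]))
m=(abs(v)>24)&(abs(v)<31)&(abs(u+41)<8)&(w[...,2]>85)&(w[...,2]<110); print("rest",np.median(w[...,2][m]))
T=get_image("top")
for q in ["meter","cleaner","cup","lid_knob"]: loc(T,q,2)
```

```text
[457.47456862  16.20414743 117.35104061] [-3.75591469  0.32584426  9.31483984] [-0.03  0.53 -0.03]
[457.44079635  16.17886329 117.34800724] [-3.15143545 -0.83796077  8.80221938] [-0.03  0.47  0.01]
-45 117.1 -0.7
-35 116.8 -0.7
-25 117.3 -0.7
-15 127.3 -1.3
-5 126.5 -1.0
plate 69.21437055834367
rest 95.26490078729294
meter 0.75 px [474. 141.] n 1260 med [ 715. -236.   28.] ztop 32.0 rect [ 717. -239.] [54. 99.] 16.8 bgr [ 48 100 105]
cleaner 0.6 px [264. 130.] n 386 med [719. 202.  68.] ztop 101.0 rect [726. 206.] [17. 18.] 3.8 bgr [88 80 76]
cup 0.91 px [361. 133.] n 900 med [732.   4.  24.] ztop 61.0 rect [722.   6.] [65. 68.] 46.2 bgr [76 60 45]
lid_knob 0.92 px [236. 365.] n 4508 med [231. 256.   9.] ztop 14.0 rect [231. 257.] [150. 130.] 7.9 bgr [112  51  96]
lid_knob 0.79 px [133. 280.] n 4278 med [406. 474.  10.] ztop 14.0 rect [406. 475.] [149. 130.] 54.6 bgr [113 119  40]
```

```bash
python3 -c "
from h import *
print(close_job())"
```

```text
the job is handed in; nothing more can be done
None
```

The job is handed in at about 21 s, verdict not returned: the lid lies knob up on the mat (about 4 mm off centre), and the shut fingers hold the barrel pressed in the V (about 4.8 mm down at 9 N). The individual flank forces were not measured; the meter, bottle and cup have not moved.

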